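Measure the next foam block on the thickness gauge

ROBOT

A 7-joint arm with a two-finger parallel gripper is mounted at the origin on the work surface. World frame = base frame: x ahead of the robot, y to its left, z up, the work surface at z = 0. Lengths are in m, angles in rad, forces in N, time in s.
With the tool pointing down it reaches from about 0.425 to 1.025 m from the base axis. Payload 9.4 kg.
Tool frame: the origin (TCP) lies at the very end of the fingers, on their centre line; the grasp point (between the pads) lies 19 mm behind it; z points along the fingers, y is the line along which they close (so a half turn about z gives the same grasp; the last joint's range is limited). The gripper opens to 85 mm and grips with 20 to 120 N. Pads are 22 mm wide; open, the fingers measure 114 mm over their backs; the gripper's body (76 mm by 85 mm) begins 54 mm behind the grasp point. The pads swing forward as they close: fully open they stand 13 mm farther back than shut.
Start: joints at [-1.419, 0.599, -0.003, 1.599, 0.002, 0.943, -0.08], TCP at [0.164, 0.706, 0.207] pointing down, gripper open.
Joint ranges: [-2.57, 2.57], [-0.35, 1.97], [-1.29, 1.29], [0.11, 2.56], [-1.05, 4.19], [0.11, 1.86], [-2.63, 2.63]. Speed limits (rad/s): [2.22, 2.22, 3.01, 3.01, 3.14, 3.14, 3.14].

INTERFACE

Orientations are given as a unit quaternion [w, x, y, z].
In Python, from bench import telemetry, grab_frame, camera_info, workorder, spotter gives the robot as it stands. The module is installed in compiled form; this text tells all that it offers.
- The arm moves only by the tool drive_tool, never from a script. Its argument "targets" is one flat list of numbers, 5 for each row, row after row: the shift along the tool's x, y, z in cm, then the turn about the tool's z in degrees, then the finger opening in cm, from 0 to 8.54. A call has 1 to 8 rows; each row shifts and turns the commanded pose from where the row before left it, along the tool's axes as they then stand; what a row does not reach is not made up. A row lasts 1/10 s, in which the tool goes at most 50 mm and 8.59 degrees, less where a joint would pass 70% of its speed; a pose out of reach is approached as far as the arm can. A call with a gripper value outside its range is refused whole. The fingers move at their own pace and stop on an object; "squeeze" is the grip in N (left out, the last holds). Time passes only in rows, so rows that do not move let the fingers close. It gives the time, the measured TCP pose, the force, the opening and the grip force at its end, in the units of the state.
- telemetry.sense(): the state, without advancing time (a new reading comes with each control period).
- grab_frame(name): name is "side" or "top"; returns (picture, depth): 400x640x3 uint8, red, green, blue; 400x640 float32, m along the optical axis (not along the pixel's ray), 0 where there is no reading.
- camera_info(name): a dict with "fx", "fy", "cx", "cy" (pixels), "pose" (4x4, takes a point from camera to world coordinates). Camera axes: x right, y up, looking along -z (the intrinsics and any distortion apply to the point x, -y, -z); pixel columns grow to the right and rows downward; lengths in m; the calibration is good to about 2 mm. A picture is of the moment at which its call begins. camera_info takes no time and is no camera call.
- workorder.job_done(): hands the job in; it is judged then, once.
Trained networks look in the newest picture that a camera, given by its name, has taken for a name from the list of things; names that differ only in an ending like _2 or _b are one class to them, and where a whole thing is asked for, a point or a joint stands for the part that bears it (a point fixed in the world has none). Each returns a list of dicts, best first, with "p" (0 to 1); they miss things now and then, are a little off and sometimes report something else, mostly with a low value. They report only what shows in the picture. A call takes as long as a camera call. They do not tell look-alikes from the thing itself.
- spotter.masks_of(camera, target): "region" (400x640 bool, what is visible of it) and "pixel" ([row, column] in pixels, amid what is visible of it).
- spotter.tip_of(camera, target): "pixel" ([row, column] in pixels: a listed point, or the origin of a listed thing).
The state is a dict: "clock": time; "qpos": joint angles; "joint_velocities": joint speeds; "joint_torque": joint torques, N m; "eef_pos": TCP position; "eef_rot": TCP orientation; "wrist_force": force on the tool from outside, world axes, zero at the start; "moment": the same for the moment, N m; "width": opening from 0.0 (shut) to 1.0 (fully open); "finger_force": force on a finger pad.
Only numpy, scipy, OpenCV 4.12 (cv2) and the standard library are available. Lean on these libraries where they do the work, as an engineer would, in place of code of your own. Each camera call takes 0.05 s, during which the arm holds its last target. There are 200 camera calls.

TASK

Measure the foam block that lies on the cream board: raise the gauge's red lever to lift the presser foot, lay the block flat on the gauge's base, centred under the foot with its length running front to back, let go of it, then gently lower the lever until the foot rests on the block. The block on the black board has been measured already: leave it and all the other things on the bench where they are.

Things in the scene. Friction and masses are not known exactly. Their poses are not given: they have to be found in the camera images.
- gauge: Thickness gauge, fixed. Origin: centre of the underside of its grey base plate, under the presser foot's axis; x points to its back (away from its dial), z up. Base plate 220 (x) x 150 (y) x 20 mm; the block is laid on its flat top, z = 20 mm. Steel rod, radius 16 mm, at x = +85, y = 0, z 20 to 255 mm
- head_front (a point): Middle of the front face of the gauge's cream head, which overhangs the base: gauge x -50 to +100, y -35 to +35, z 125 to 215 mm; this point is at x = -50, z = 170. A 60 mm dial stands 8 mm proud of the face. The head bars a vertical gripper from over the foot: hold the block by its front end, the tool tilted about 40 degrees, leaning away from the head
- lever (a joint): The lifting lever, on the head's right (-y) side, hinged about the gauge's y axis. 0 = fully down (red end points to the front, 0.45 rad below level), 1.0 = fully up (0.55 rad above level). It stays where it is left (stiff: about 2 to 3 N at its grip). Underside of the presser foot above the base plate's top: 2 mm + 65 mm x this value (rad)
- lever_hinge (a point): The lever's hinge axis, at gauge x = -10, y = -66, z = 175 mm
- lever_grip (a point): Middle of the lever's gripping part, on its centre line, 105 mm from the hinge. The red grip is a bar 14 x 14 mm in section and 60 mm long (70 to 130 mm from the hinge), in front of the head and free from above and both sides
- foot: Presser foot; its origin is the centre of the underside of its steel disc, 56 mm across and 8 mm thick, which goes straight up and down on the gauge's z axis
- cream_board: Cream cutting board, fixed, 150 (x) x 230 (y) x 20 mm; origin at the centre of its underside. The block lying on it is the one to measure
- black_board: Black board, fixed, 150 (x) x 230 (y) x 20 mm; origin at the centre of its underside. The block lying on it has been measured and stays
- thick_block: Mint-green rigid foam block, 130 (x) x 50 (y) x 40 (z) mm, about 80 g; origin at the centre of its underside. Lies on either board
- thin_block: Mint-green rigid foam block, 130 (x) x 50 (y) x 28 (z) mm, about 60 g; origin at the centre of its underside. Lies on the other board
- tape: Grey tape measure, 45 x 62 x 27 mm, lying on the cream board beside the block's end; origin at the centre of its underside. Bystander
- stopwatch: Round stopwatch, 54 mm across (64 mm with its button), 17 mm high, on the black board beside the block's end; origin at the centre of its underside. Bystander
- amber_jar: Amber jar, 68 mm across, 110 mm high, at the far side of the bench; origin at the centre of its underside. Bystander
- green_flask: Green bottle, 64 mm across, 130 mm high, to the left of the gauge; origin at the centre of its underside. Bystander
- knife: Red-handled knife lying along its x, from -80 to +87 mm, 24 mm wide, 18 mm high; origin on the underside. Bystander
- marker: Black marker pen, 110 mm (x) x 17 mm x 17 mm; origin at the centre of its underside. Bystander
- offcut: Flat mint foam offcut, 90 (x) x 55 x 12 mm; origin at the centre of its underside. Bystander
There are look-alikes about, which are no part of the job. What is shaped like the thick_block but blue or yellow is not meant.

How it is judged:
By the outcome, as a careful person would: the job done as asked, in the order asked, and still so for the second after the job is handed in, with the robot touching nothing.
It also fails if it takes over 70 s, if anything falls off the work surface, if the arm or the gripper's body presses on something with over 40 N, if the wrist force passes 120 N, or if a joint passes its speed limit or range.

## Working session

There is one attempt and no reset: what is moved stays moved. The work goes in short steps, Python scripts to look and compute and a tool call to move; the robot and the scene stay as the last step left them, time stands still between calls to the robot, and variables do not carry over. Pictures are saved under pics/ and viewed, at most 10 in all, crops included, and the job is handed in when it is done.

Besides the shell and the picture viewer there is one more tool, called after "Request:" as name(argument=value, ...) on one line, values as JSON. drive_tool: Moves the arm, as the interface text tells. Its arguments: {"type":"object","properties":{"targets":{"type":"array"},"squeeze":{"type":"number"}},"required":["targets"]}

```bash
mkdir -p pics
cat > h.py <<'E'
import numpy as np, cv2
from bench import telemetry, grab_frame, camera_info, workorder, spotter
from scipy.spatial.transform import Rotation as R
def pts(name, depth):
    c=camera_info(name); v,u=np.mgrid[0:400,0:640]
    P=np.stack([(u-c['cx'])/c['fx']*depth, -(v-c['cy'])/c['fy']*depth, -depth],-1)
    T=np.array(c['pose']); W=P@T[:3,:3].T+T[:3,3]; W[depth<=0]=np.nan
    return W
def save(im,fn,box=None,s=1):
    if box: im=im[box[0]:box[1],box[2]:box[3]]
    im=cv2.resize(im,None,fx=s,fy=s,interpolation=cv2.INTER_CUBIC) if s!=1 else im
    cv2.imwrite(fn,im[...,::-1])
E
python3 - <<'E'
from h import *
for n in('top','side'):
    im,d=grab_frame(n); save(im,f'pics/{n}0.png'); c=camera_info(n); print({k:np.round(v,3).tolist() if k=='pose' else v for k,v in c.items()})
    W=pts(n,d)
    for t in ['gauge','thick_block','thin_block','cream_board','black_board','lever','foot','tape','offcut','knife','marker','green_flask','amber_jar','stopwatch']:
        for r in spotter.masks_of(n,t)[:3]:
            m=r['region']; print(n,t,round(r['p'],2),np.round(r['pixel']),m.sum(),np.round(np.nanmedian(W[m],0),3))
    for t in ['head_front','lever_hinge','lever_grip','foot','gauge']:
        for r in spotter.tip_of(n,t)[:2]:
            p=np.round(r['pixel']).astype(int); print(n,t,round(r['p'],2),p,np.round(W[p[0],p[1]],3))
s=telemetry.sense(); print(s)
E
```

```text
{'fx': 377.1953766262894, 'fy': 377.1953766262894, 'cx': 317.2628239245337, 'cy': 199.34556122284167, 'pose': [[0.016, 0.994, -0.107, 0.478], [-1.0, 0.015, -0.016, -0.041], [-0.014, 0.107, 0.994, 1.213], [0.0, 0.0, 0.0, 1.0]]}
top gauge 0.56 [211. 270.] 3888 [0.559 0.104 0.149]
top thick_block 0.9 [131. 369.] 763 [ 0.827 -0.184  0.038]
top thick_block 0.89 [177. 458.] 772 [ 0.672 -0.468  0.039]
top thick_block 0.73 [196. 402.] 648 [ 0.626 -0.286  0.059]
top thin_block 0.97 [247. 406.] 724 [ 0.463 -0.293  0.047]
top thin_block 0.28 [260. 227.] 461 [0.415 0.255 0.011]
top cream_board 0.7 [257. 390.] 2505 [ 0.434 -0.258  0.019]
top black_board 0.65 [203. 389.] 2403 [ 0.612 -0.249  0.019]
top lever 0.57 [187. 290.] 211 [0.63  0.05  0.169]
top tape 0.58 [253. 370.] 265 [ 0.444 -0.179  0.044]
top offcut 0.88 [259. 226.] 507 [0.413 0.257 0.011]
top knife 0.65 [218. 180.] 508 [0.541 0.378 0.088]
top knife 0.59 [270. 290.] 293 [0.386 0.058 0.016]
top marker 0.52 [229. 330.] 208 [ 0.513 -0.073  0.015]
top green_flask 0.7 [218. 182.] 524 [0.541 0.378 0.086]
top green_flask 0.68 [196. 367.] 272 
[... 2119 characters left out ...]
: array([-1.41870536,  0.59933088, -0.00249219,  1.59940459,  0.00178882,
        0.94290593, -0.07978538]), 'joint_velocities': array([-0.00036143, -0.00175345, -0.00178764, -0.00016153,  0.00033521,
       -0.00021539,  0.00084071]), 'joint_torque': array([-7.32995304e-04, -7.76194525e+01,  1.56350601e+00, -2.58389550e+01,
        1.23997885e-02,  1.90393665e-03,  6.46147464e-05]), 'eef_pos': array([0.16443869, 0.70609738, 0.20745087]), 'eef_rot': array([ 2.00685480e-05,  1.14134547e-01,  9.93465301e-01, -2.40003749e-05]), 'wrist_force': array([-0.19483244,  0.58521837, -0.21970168]), 'moment': array([-0.02019647,  0.04669511, -0.00583577]), 'finger_force': 0.0, 'width': 1.001984343566568}
```

View pics/side0.png

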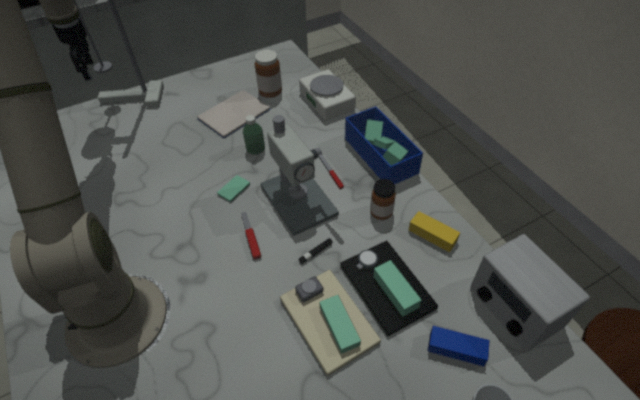

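View pics/top0.png

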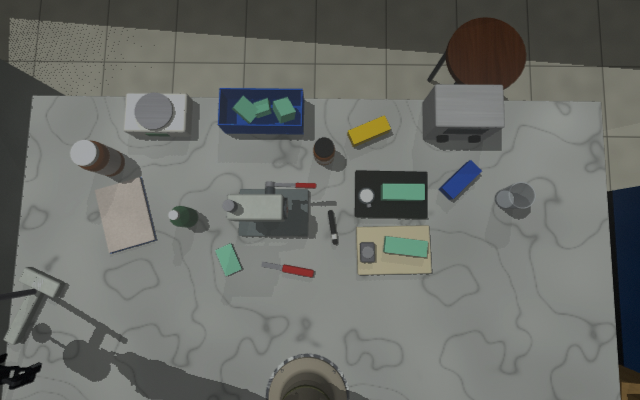

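Candidates for the block (side pixels): mint on the cream board (323,338), mint on the black board (287,398), blue (347,458), yellow (232,434), the offcut (190,230) and the pieces in the bin. The mint block on the cream board fits, because it is mint green and lies on the board named. Its top at z≈0.048 makes it the thin one. I'll confirm it in a crop and fit the poses.

```bash
cat > m.py <<'E'
from h import *
def rect(P):
    r=cv2.minAreaRect((P[:,:2]*1000).astype(np.float32)); return [np.round(x,1) for x in (r[0],r[1],r[2])]
C=[]
for n in('top','side'):
    im,d=grab_frame(n); W=pts(n,d)
    if n=='side': save(im,'pics/crop1.png',(140,380,220,480),3)
    hsv=cv2.cvtColor(im,cv2.COLOR_RGB2HSV)
    x,y,z=W[...,0],W[...,1],W[...,2]
    b=(abs(x-.46)<.07)&(abs(y+.3)<.12)&(z>.040)&(hsv[...,0]>55)&(hsv[...,0]<95)&(hsv[...,1]>60)
    P=W[b&(z<.056)]; print(n,'block',b.sum(),rect(P),np.median(P,0).round(4))
    bb=(abs(x-.435)<.1)&(abs(y+.26)<.15)&(abs(z-.02)<.006); print(' cream',rect(W[bb]))
    g=(abs(x-.555)<.12)&(abs(y-.1)<.2)
    for nm,zz in(('plate',.02),('headtop',.215)):
        P=W[g&(abs(z-zz)<.006)]; print(' ',nm,len(P),rect(P) if len(P)>5 else '',np.median(P[:,2]).round(4) if len(P) else '')
    red=(abs(x-.63)<.05)&(abs(y-.03)<.08)&(z>.08)&((hsv[...,0]<8)|(hsv[...,0]>172))&(hsv[...,1]>120)
    P=W[red]; print('  red',len(P),np.nanmin(P,0).round(3),np.nanmax(P,0).round(3),np.median(P,0).round(3), np.polyfit(P[:,1],P[:,2],1).round(3))
    P=W[(abs(x-.565)<.06)&(abs(y-.1)<.06)&(z>.03)&(z<.12)]; print('  foot?',len(P),np.percentile(P,[2,50,98],axis=0).round(3).tolist() if len(P) else '')
E
python3 m.py
```

```text
top block 681 [array([ 463. , -295.4]), array([129.5,  48.7]), np.float64(83.9)] [ 0.4632 -0.2955  0.0474]
 cream [array([ 451.6, -263.3]), array([149.8, 230.5]), np.float64(2.2)]
  plate 1961 [array([547.4, 111.4]), array([198.1, 380.7]), np.float64(5.5)] 0.019
  headtop 1305 [array([564. , 142.8]), array([ 67.6, 149. ]), np.float64(0.8)] 0.2138
  red 90 [ 0.625 -0.017  0.154] [0.638 0.036 0.169] [0.632 0.008 0.162] [0.201 0.16 ]
  foot? 0 
side block 1102 [array([ 463. , -295.2]), array([130.7,  49.1]), np.float64(84.2)] [ 0.4617 -0.2992  0.048 ]
 cream [array([ 452.5, -261.7]), array([150.5, 231.3]), np.float64(2.3)]
  plate 2463 [array([545.8, 114.1]), array([190.1, 384.6]), np.float64(5.3)] 0.02
  headtop 963 [array([563.7, 143.2]), array([ 70.7, 152.9]), np.float64(0.1)] 0.2152
  red 79 [ 0.625 -0.018  0.154] [0.64  0.037 0.171] [0.631 0.007 0.163] [0.179 0.161]
  foot? 223 [[0.539, 0.093, 0.041], [0.56, 0.113, 0.047], [0.588, 0.14, 0.072]]
```

View pics/crop1.png

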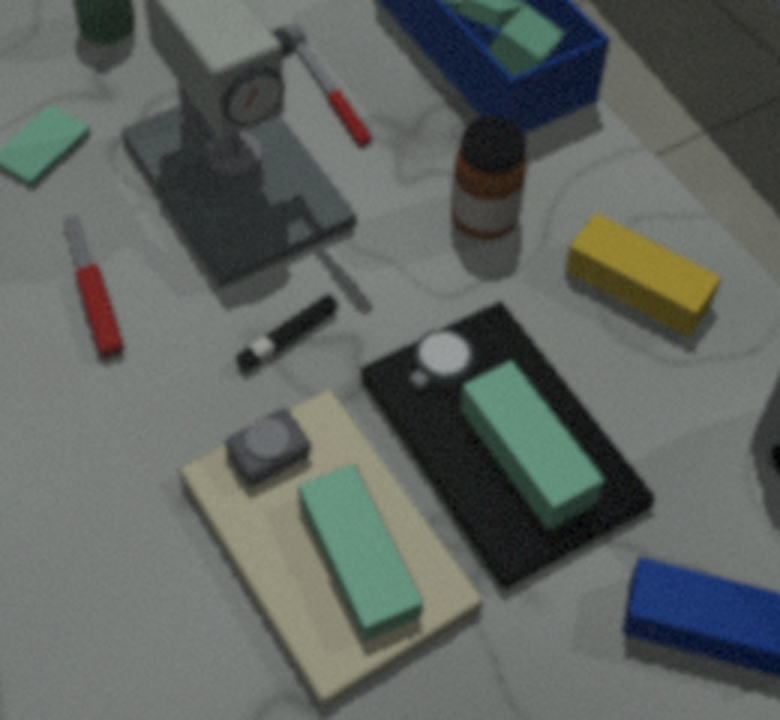

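The crop confirms it: the mint block on the cream board, with the tape at its far end, is the target, crop pixels (360,545). The gauge's front faces -y and its lever stands at about -0.2 rad (value ≈0.25). I'll write a planning helper and head for the lever.

```bash
cat > plan.py <<'E'
# usage: plan.py open x y z yaw n [x y z yaw n ...]   (yaw = world heading of tool y in deg)
import sys; from h import *
a=[float(v) for v in sys.argv[1:]]; op=a[0]; s=telemetry.sense()
p=s['eef_pos'].copy(); q=s['eef_rot']; M=R.from_quat([q[1],q[2],q[3],q[0]])
print('clk',round(s['clock'],2),'pos',p.round(4),'yaw',np.degrees(np.arctan2(*M.as_matrix()[[1,0],1])).round(1),'q',s['qpos'].round(2),'F',s['wrist_force'].round(1))
out=[]
for i in range(1,len(a),5):
    g=np.array(a[i:i+3]); n=int(a[i+4])
    for k in range(n,0,-1):
        Y=M.as_matrix()[:,1]; yaw=np.degrees(np.arctan2(Y[1],Y[0]))
        dy=(a[i+3]-yaw+180)%360-180
        d=np.round(M.inv().apply((g-p)/k)*100,2); t=round(-dy/k,1)
        out.append([*d.tolist(),t,op]); p=p+M.apply(d/100); M=M*R.from_euler('z',t,degrees=True)
for i in range(0,len(out),8): print(str(sum(out[i:i+8],[])).replace(' ',''))
E
python3 plan.py 4.5 .164 .706 .31 76.9 3 .56 .02 .31 5 19 .63 .002 .30 0 2
```

```text
clk 2.1 pos [0.1644 0.7061 0.2075] yaw 76.9 q [-1.42  0.6  -0.    1.6   0.    0.94 -0.08] F [ 0.7 -0.9 -0.6]
[0.01,-0.01,-3.42,np.float64(-0.0),4.5,0.01,-0.0,-3.42,np.float64(-0.0),4.5,0.02,-0.01,-3.41,np.float64(-0.0),4.5,-2.85,-3.04,0.0,np.float64(3.8),4.5,-3.04,-2.85,0.0,np.float64(3.8),4.5,-3.23,-2.64,0.0,np.float64(3.8),4.5,-3.39,-2.42,0.0,np.float64(3.8),4.5,-3.55,-2.19,0.0,np.float64(3.8),4.5]
[-3.68,-1.95,0.0,np.float64(3.8),4.5,-3.81,-1.7,0.0,np.float64(3.8),4.5,-3.91,-1.45,0.0,np.float64(3.8),4.5,-4.0,-1.18,0.0,np.float64(3.8),4.5,-4.07,-0.92,0.0,np.float64(3.8),4.5,-4.12,-0.64,0.0,np.float64(3.8),4.5,-4.15,-0.37,0.0,np.float64(3.8),4.5,-4.17,-0.1,0.0,np.float64(3.8),4.5]
[-4.16,0.18,0.0,np.float64(3.7),4.5,-4.14,0.45,0.0,np.float64(3.8),4.5,-4.11,0.72,0.0,np.float64(3.7),4.5,-4.05,0.99,0.0,np.float64(3.8),4.5,-3.98,1.26,0.0,np.float64(3.7),4.5,-3.88,1.51,0.0,np.float64(3.8),4.5,-1.2,3.41,0.5,np.float64(2.5),4.5,-1.06,3.45,0.5,np.float64(2.5),4.5]
```

Request:
drive_tool(targets=[0,0,-3.4,0,4.5,0,0,-3.4,0,4.5,0,0,-3.4,0,4.5,-2.85,-3.0,0,3.8,4.5,-3.0,-2.85,0,3.8,4.5,-3.2,-2.6,0,3.8,4.5,-3.4,-2.4,0,3.8,4.5,-3.5,-2.2,0,3.8,4.5])

```text
clock: 2.9
eef_pos: [0.2686, 0.5253, 0.3097]
eef_rot: [0.0, 0.278, 0.961, 0.0]
wrist_force: [0.2, -0.1, -0.2]
width: 0.531
finger_force: 0.0
```

Request:
drive_tool(targets=[-3.7,-1.9,0,3.8,4.5,-3.8,-1.7,0,3.8,4.5,-3.9,-1.4,0,3.8,4.5,-4.0,-1.2,0,3.8,4.5,-4.1,-0.9,0,3.8,4.5,-4.1,-0.6,0,3.8,4.5,-4.1,-0.4,0,3.8,4.5,-4.2,-0.1,0,3.8,4.5])

```text
clock: 3.7
eef_pos: [0.4359, 0.2375, 0.3098]
eef_rot: [0.0, 0.52, 0.854, 0.0]
wrist_force: [0.5, 0.5, 0.4]
width: 0.528
finger_force: 0.0
```

```bash
sed -i 's/t=round(-dy\/k,1)/t=float(np.round(-dy\/k,1))/' plan.py; python3 plan.py 4.5 .60 .01 .31 0 7 .631 .002 .26 0 2 .631 .002 .141 0 4
```

```text
clk 3.7 pos [0.4359 0.2375 0.3098] yaw 27.3 q [-0.89  0.21  0.34  2.   -0.09  0.95 -0.03] F [0.5 0.5 0.4]
[-3.96,0.59,-0.0,3.9,4.5,-3.91,0.86,-0.0,3.9,4.5,-3.85,1.12,-0.0,3.9,4.5,-3.76,1.38,-0.01,3.9,4.5,-3.66,1.64,-0.0,3.9,4.5,-3.54,1.88,-0.01,3.9,4.5,-3.41,2.11,-0.0,3.9,4.5,-0.4,1.55,2.5,0.0,4.5]
[-0.4,1.55,2.5,0.0,4.5,-0.0,-0.0,2.97,0.0,4.5,-0.0,-0.0,2.98,0.0,4.5,-0.01,-0.0,2.97,0.0,4.5,-0.0,-0.01,2.98,0.0,4.5]
```

Request:
drive_tool(targets=[-3.95,0.6,0,3.9,4.5,-3.9,0.85,0,3.9,4.5,-3.85,1.1,0,3.9,4.5,-3.75,1.4,0,3.9,4.5,-3.65,1.65,0,3.9,4.5,-3.55,1.9,0,3.9,4.5,-3.4,2.1,0,3.9,4.5,-0.4,1.55,2.5,0,4.5])

```text
clock: 4.5
eef_pos: [0.6186, 0.0028, 0.2874]
eef_rot: [0.003, 0.709, 0.705, 0.002]
wrist_force: [0.1, 0.4, -0.1]
width: 0.525
finger_force: 0.0
```

Request:
drive_tool(targets=[-0.4,1.55,2.5,0,4.5,0,0,2,0,4.5])

```text
clock: 4.7
eef_pos: [0.6325, 0.0036, 0.2381]
eef_rot: [0.0, 0.706, 0.708, -0.0]
wrist_force: [-0.2, 0.4, -0.2]
width: 0.523
finger_force: 0.0
```

```bash
python3 plan.py 4.5 .631 .002 .137 0 4
python3 - <<'E'
from h import *
a,_=grab_frame('side'); save(a,'pics/lev.png',(20,250,200,460),3)
E
```

```text
clk 4.7 pos [0.6325 0.0036 0.2381] yaw 0.1 q [-0.42  0.49  0.49  1.81 -0.28  0.91  0.2 ] F [-0.2  0.4 -0.2]
[-0.04,-0.04,2.53,0.0,4.5,-0.04,-0.04,2.53,0.0,4.5,-0.04,-0.04,2.53,0.1,4.5,-0.03,-0.04,2.52,0.0,4.5]
```

View pics/lev.png

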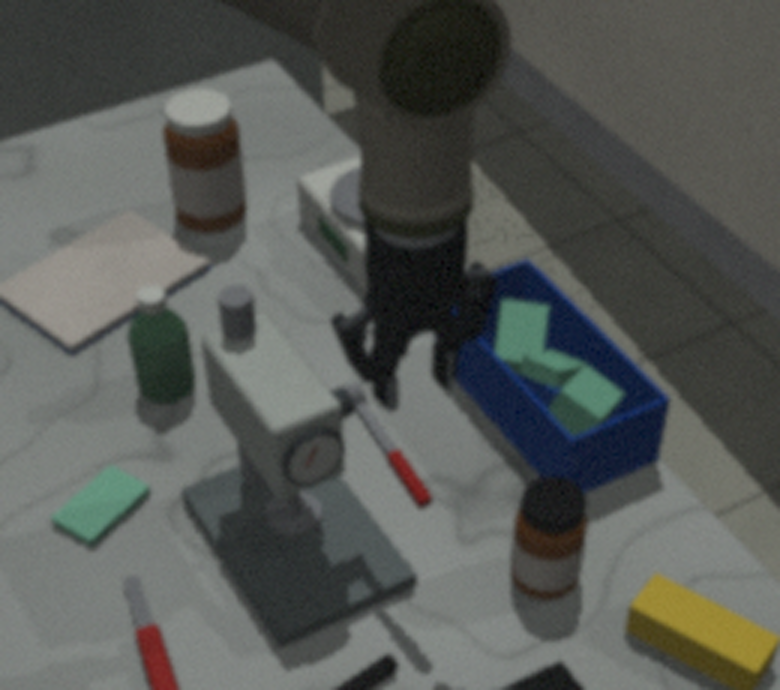

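The gripper (crop 400,330) hangs above the red grip (crop 410,475), clear of the head. I'll descend and close on it.

Request:
drive_tool(targets=[0,0,2.5,0,4.5,0,0,2.5,0,4.5,0,-0.1,2.5,0,4.5,0,-0.1,2.5,0,4.5,0,0,0,0,4.5,0,0,0,0,0.5,0,0,0,0,0.5,0,0,0,0,0.5], squeeze=25)

```text
clock: 5.55
eef_pos: [0.6299, 0.0044, 0.1411]
eef_rot: [0.001, 0.706, 0.708, 0.001]
wrist_force: [0.5, -0.8, 0.0]
width: 0.06
finger_force: 0.0
```

Request:
drive_tool(targets=[0,0,0,0,0.5,0,0,0,0,0.5,0,0,0,0,0.5,0,0,0,0,0.5])

```text
clock: 5.95
eef_pos: [0.6294, 0.0045, 0.1398]
eef_rot: [0.0, 0.706, 0.708, 0.0]
wrist_force: [1.1, 0.4, 1.5]
width: 0.056
finger_force: 0.8
```

The fingers closed to the commanded 5 mm, so the bar isn't between the pads. I'll look closer.

Run:
```python
from h import *
a,d=grab_frame('side'); A=cv2.resize(a[110:220,270:370],None,fx=5,fy=5,interpolation=cv2.INTER_CUBIC)
b,e=grab_frame('top'); B=cv2.resize(b[140:250,250:350],None,fx=5,fy=5,interpolation=cv2.INTER_CUBIC)
I=np.hstack([A,B]); I=cv2.resize(I,(800,440)); save(I,'pics/lev2.png')
for n,im,dd in(('side',a,d),('top',b,e)):
    W=pts(n,dd); h=cv2.cvtColor(im,cv2.COLOR_RGB2HSV); x,y,z=np.moveaxis(W,-1,0)
    m=(abs(x-.63)<.05)&(abs(y-.03)<.08)&(z>.08)&((h[...,0]<8)|(h[...,0]>172))&(h[...,1]>100)
    P=W[m]; print(n,len(P), P.min(0).round(3),P.max(0).round(3)) if len(P) else 0
```

```text
side 27 [ 0.626 -0.018  0.156] [ 0.637 -0.001  0.169]
```

View pics/lev2.png

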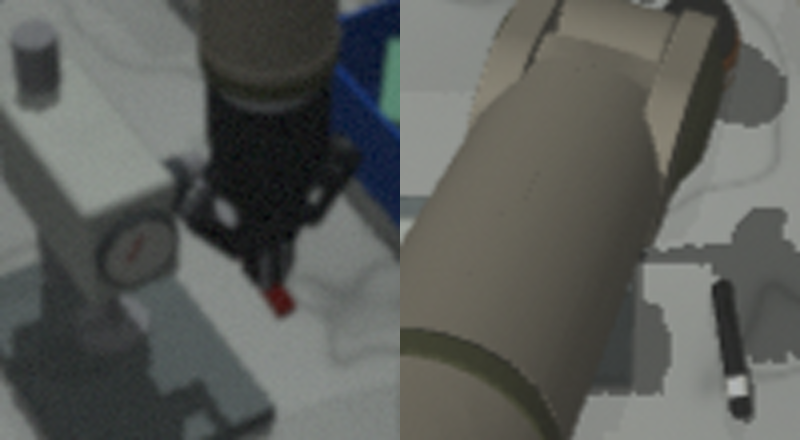

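Request:
drive_tool(targets=[0,0,0,0,0,0,0,0,0,0,0,0,0,0,0,0,0,0,0,0], squeeze=30)

```text
clock: 6.45
eef_pos: [0.629, 0.0044, 0.1395]
eef_rot: [-0.0, 0.706, 0.708, -0.0]
wrist_force: [-0.4, 0.1, 1.1]
width: 0.001
finger_force: 0.7
```

Run:
```python
from h import *
a,d=grab_frame('side'); W=pts('side',d); s=telemetry.sense(); print(s['width'],s['finger_force'],s['eef_pos'])
# finger tip geometry: points near the tool, dark
x,y,z=np.moveaxis(W,-1,0); h=cv2.cvtColor(a,cv2.COLOR_RGB2HSV)
for lo in np.arange(.12,.24,.01):
    m=(abs(x-.63)<.09)&(abs(y)<.05)&(z>=lo)&(z<lo+.01); P=W[m]
    if len(P)>2: print(round(lo,2),len(P),P.min(0).round(3),P.max(0).round(3),a[m].mean(0).round())
```

```text
-0.002748513939799404 0.6816778262145817 [0.62908203 0.00439712 0.13947992]
0.15 43 [ 0.624 -0.02   0.15 ] [0.637 0.036 0.16 ] [80. 57. 55.]
0.16 14 [ 0.622 -0.01   0.16 ] [0.641 0.03  0.169] [65. 43. 42.]
0.17 28 [ 0.616 -0.008  0.17 ] [0.643 0.011 0.18 ] [56. 55. 55.]
0.18 31 [ 0.615 -0.008  0.18 ] [0.644 0.008 0.19 ] [41. 42. 42.]
0.19 27 [ 0.615 -0.009  0.19 ] [0.643 0.007 0.2  ] [36. 37. 38.]
0.2 29 [ 0.605 -0.01   0.2  ] [0.655 0.001 0.21 ] [34. 35. 36.]
0.21 84 [ 0.596 -0.01   0.21 ] [0.667 0.018 0.22 ] [32. 34. 34.]
0.22 69 [ 0.588 -0.01   0.22 ] [0.672 0.015 0.23 ] [32. 33. 33.]
0.23 95 [ 0.578 -0.015  0.23 ] [0.68  0.008 0.24 ] [30. 32. 32.]
```

The fingers shut fully and seem to rest on top of the bar. I'll lift and check where the tips really are against the reported TCP.

Request:
drive_tool(targets=[0,0,-3,0,0,0,0,-3,0,0,0,0,0,0,0])

```text
clock: 6.8
eef_pos: [0.6308, 0.0038, 0.2029]
eef_rot: [0.002, 0.706, 0.708, 0.002]
wrist_force: [0.3, 0.7, -0.3]
width: -0.001
finger_force: 0.0
```

Run:
```python
from h import *
a,d=grab_frame('side'); W=pts('side',d); s=telemetry.sense(); print(s['width'],s['eef_pos'])
x,y,z=np.moveaxis(W,-1,0)
for lo in np.arange(.14,.29,.01):
    m=(abs(x-.63)<.09)&(abs(y-.01)<.05)&(z>=lo)&(z<lo+.01); P=W[m]
    if len(P)>2: print(round(lo,2),len(P),P.min(0).round(3),P.max(0).round(3),a[m].mean(0).round())
h=cv2.cvtColor(a,cv2.COLOR_RGB2HSV)
m=(abs(x-.63)<.05)&(abs(y-.03)<.08)&(z>.08)&((h[...,0]<8)|(h[...,0]>172))&(h[...,1]>120);P=W[m];print('red',len(P),P.min(0).round(3),P.max(0).round(3),np.median(P,0).round(3))
```

```text
-0.001631074498823745 [0.6298593  0.00422259 0.20110734]
0.14 8 [ 0.553 -0.017  0.146] [0.634 0.059 0.15 ] [90. 85. 83.]
0.15 52 [ 0.543 -0.02   0.151] [0.638 0.06  0.16 ] [93. 57. 56.]
0.16 104 [ 0.542 -0.015  0.16 ] [0.638 0.06  0.17 ] [103.  59.  58.]
0.17 14 [0.542 0.032 0.17 ] [0.635 0.06  0.18 ] [87. 80. 79.]
0.18 5 [0.546 0.059 0.183] [0.572 0.059 0.188] [66. 67. 65.]
0.19 7 [0.549 0.057 0.19 ] [0.581 0.06  0.198] [64. 64. 62.]
0.22 3 [ 0.625 -0.006  0.226] [ 0.627 -0.001  0.23 ] [90. 92. 91.]
0.23 21 [ 0.617 -0.008  0.232] [0.644 0.012 0.24 ] [64. 67. 67.]
0.24 38 [ 0.616 -0.008  0.24 ] [0.646 0.01  0.25 ] [44. 46. 46.]
0.25 35 [ 0.616 -0.009  0.25 ] [0.645 0.009 0.26 ] [36. 38. 39.]
0.26 21 [ 0.616 -0.008  0.261] [ 0.642 -0.001  0.27 ] [34. 35. 37.]
0.27 74 [ 0.599 -0.011  0.27 ] [0.665 0.013 0.28 ] [32. 34. 34.]
0.28 98 [ 0.59 -0.01  0.28] [0.671 0.017 0.29 ] [27. 29. 30.]
red 82 [ 0.625 -0.02   0.154] [0.638 0.037 0.17 ] [0.631 0.008 0.162]
```

The real tips sit about 25 mm higher than the reported TCP (0.226 against 0.201), so I'll correct every z by -25 mm. Going down again over the bar, open.

Request:
drive_tool(targets=[0,0,0,0,4.5,0,0,0,0,4.5,0,0,2.0,0,4.5,0,0,2.0,0,4.5,0,0,2,0,4.5,0,0,2,0,4.5,0,0,1,0,4.5,0,0,0,0,4.5])

```text
clock: 7.65
eef_pos: [0.6279, 0.0043, 0.1076]
eef_rot: [-0.001, 0.706, 0.708, -0.001]
wrist_force: [0.0, -0.9, -0.1]
width: 0.523
finger_force: 0.0
```

Request:
drive_tool(targets=[0,0,0,0,0.5,0,0,0,0,0.5,0,0,0,0,0.5,0,0,0,0,0.5,0,0,0,0,0.5], squeeze=25)

```text
clock: 8.15
eef_pos: [0.6319, 0.0041, 0.111]
eef_rot: [0.002, 0.706, 0.708, 0.002]
wrist_force: [6.2, -0.7, -2.8]
width: 0.157
finger_force: 30.1
```

Gripped (13 mm opening). Raising the lever along its arc.

Request:
drive_tool(targets=[-0.15,0.2,-1.05,0,0.5,-0.05,0,-1.05,0,0.5,0.05,0,-1.05,0,0.5,0.15,0,-1.05,0,0.5,0.25,0,-1.0,0,0.5,0.35,0,-1.0,0,0.5,0.45,0,-0.95,0,0.5,0.1,0,-0.2,0,0.5])

```text
clock: 8.95
eef_pos: [0.6316, 0.0162, 0.1846]
eef_rot: [0.001, 0.706, 0.709, 0.001]
wrist_force: [5.2, -1.5, -5.8]
width: 0.156
finger_force: 28.1
```

Request:
drive_tool(targets=[0,0,0,0,0.5,0,0,0,0,4,0,0,0,0,4,0,0,0,0,4,0,0,-3,0,4,0,0,-3,0,4,-4,-1,-1,0,5,-4,-3,0,0,6])

```text
clock: 9.75
eef_pos: [0.5934, -0.0642, 0.2543]
eef_rot: [0.001, 0.705, 0.709, 0.001]
wrist_force: [0.7, -1.5, -1.0]
width: 0.704
finger_force: 0.0
```

```bash
cat > lev.py <<'E'
from h import *
a,d=grab_frame('side'); W=pts('side',d); h=cv2.cvtColor(a,cv2.COLOR_RGB2HSV); x,y,z=np.moveaxis(W,-1,0)
m=(abs(x-.63)<.05)&(abs(y-.03)<.08)&(z>.08)&((h[...,0]<8)|(h[...,0]>172))&(h[...,1]>110);P=W[m];
c=np.median(P,0);print('red',len(P),P.min(0).round(3),P.max(0).round(3),c.round(3),'angle',np.arctan2(c[2]-.007-.175,.108-c[1]).round(3))
E
python3 lev.py; python3 plan.py 7.5 .51 -.16 .2 0 3 .4578 -.345 .13 -6 5; python3 plan.py 7.5 .4578 -.345 .13 -6 1
```

```text
red 46 [ 0.624 -0.005  0.223] [0.638 0.031 0.243] [0.629 0.005 0.236] angle 0.48
clk 9.8 pos [ 0.5857 -0.0736  0.2541] yaw -0.2 q [-0.34  0.42  0.52  1.89 -0.26  0.9   0.3 ] F [-6.9 -7.6 -1.2]
[-2.88,-2.51,1.82,-0.1,7.5,-2.88,-2.51,1.81,-0.1,7.5,-2.88,-2.52,1.82,-0.0,7.5,-3.7,-1.04,1.41,1.2,7.5,-3.72,-0.96,1.41,1.2,7.5,-3.73,-0.88,1.41,1.2,7.5,-3.75,-0.81,1.42,1.2,7.5,-3.77,-0.73,1.41,1.2,7.5]
clk 9.8 pos [ 0.5857 -0.0736  0.2541] yaw -0.2 q [-0.34  0.42  0.52  1.89 -0.26  0.9   0.3 ] F [-6.9 -7.6 -1.2]
[-27.15,-12.66,12.51,5.8,7.5]
```

Request:
drive_tool(targets=[-2.9,-2.5,1.8,0,7.5,-2.9,-2.5,1.8,0,7.5,-2.9,-2.5,1.8,0,7.5,-3.7,-1.0,1.4,1.2,7.5,-3.7,-0.95,1.4,1.2,7.5,-3.75,-0.9,1.4,1.2,7.5,-3.75,-0.8,1.4,1.2,7.5,-3.75,-0.75,1.4,1.2,7.5])

```text
clock: 10.6
eef_pos: [0.4645, -0.3374, 0.1282]
eef_rot: [-0.001, 0.742, 0.67, 0.0]
wrist_force: [0.6, 0.5, 0.0]
width: 0.874
finger_force: 0.0
```

```bash
python3 plan.py 7.5 .4578 -.345 .012 -6 5
```

```text
clk 10.6 pos [ 0.4645 -0.3374  0.1282] yaw -5.9 q [ 0.24  0.56  0.43  2.04 -0.39  0.62  0.82] F [0.6 0.5 0. ]
[-0.17,-0.12,2.32,0.0,7.5,-0.17,-0.11,2.32,0.0,7.5,-0.17,-0.12,2.33,0.0,7.5,-0.16,-0.11,2.32,0.1,7.5,-0.17,-0.12,2.33,0.0,7.5]
```

Request:
drive_tool(targets=[-0.2,-0.15,2.3,0,7.5,-0.2,-0.15,2.3,0,7.5,-0.15,-0.1,2.3,0,7.5,-0.1,-0.05,2.3,0,7.5,0,0,2.3,0,7.5,0,0,0,0,7.5])

```text
clock: 11.2
eef_pos: [0.4586, -0.3411, 0.0115]
eef_rot: [-0.002, 0.742, 0.67, -0.0]
wrist_force: [-0.8, 0.2, -0.1]
width: 0.879
finger_force: 0.0
```

```bash
cat > tip.py <<'E'
from h import *
a,d=grab_frame('side'); W=pts('side',d); s=telemetry.sense(); p=s['eef_pos']; print(s['clock'],s['width'],p.round(4),s['wrist_force'].round(1))
x,y,z=np.moveaxis(W,-1,0); h=cv2.cvtColor(a,cv2.COLOR_RGB2HSV)
for lo in np.arange(.02,.10,.008):
    m=(abs(x-p[0])<.09)&(abs(y-p[1])<.04)&(z>=lo)&(z<lo+.008)&(h[...,2]<75); P=W[m]
    if len(P)>2: print(round(lo,3),len(P),P.min(0).round(3),P.max(0).round(3))
m=(abs(x-.5)<.15)&(abs(y+.2)<.3)&(z>.04)&(z<.054)&(h[...,0]>55)&(h[...,0]<95)&(h[...,1]>60)&(x<.53)
r=cv2.minAreaRect((W[m][:,:2]*1000).astype(np.float32)); print(r)
v=[np.round(k) for k in np.argwhere((abs(x-p[0])<.05)&(abs(y-p[1])<.05)).mean(0)]; print(v)
save(a,'pics/grip.png',(200,390,240,430),4)
E
python3 tip.py
```

```text
11.25 0.8757115061992703 [ 0.4591 -0.3417  0.0129] [ 0.3 -0.9  0.5]
0.02 11 [ 0.433 -0.359  0.02 ] [ 0.471 -0.303  0.028]
0.028 26 [ 0.434 -0.361  0.029] [ 0.476 -0.326  0.036]
0.036 21 [ 0.435 -0.361  0.036] [ 0.477 -0.329  0.044]
0.044 9 [ 0.442 -0.361  0.044] [ 0.498 -0.318  0.052]
0.052 6 [ 0.413 -0.355  0.053] [ 0.499 -0.341  0.059]
0.06 19 [ 0.411 -0.356  0.061] [ 0.506 -0.341  0.067]
0.068 16 [ 0.408 -0.357  0.068] [ 0.501 -0.336  0.076]
0.076 12 [ 0.408 -0.356  0.076] [ 0.498 -0.329  0.083]
0.084 23 [ 0.406 -0.357  0.084] [ 0.515 -0.335  0.092]
0.092 101 [ 0.394 -0.36   0.092] [ 0.526 -0.328  0.1  ]
((462.48590087890625, -295.2110595703125), (129.4906768798828, 49.081504821777344), 84.44086456298828)
[np.float64(259.0), np.float64(345.0)]
```

View pics/grip.png

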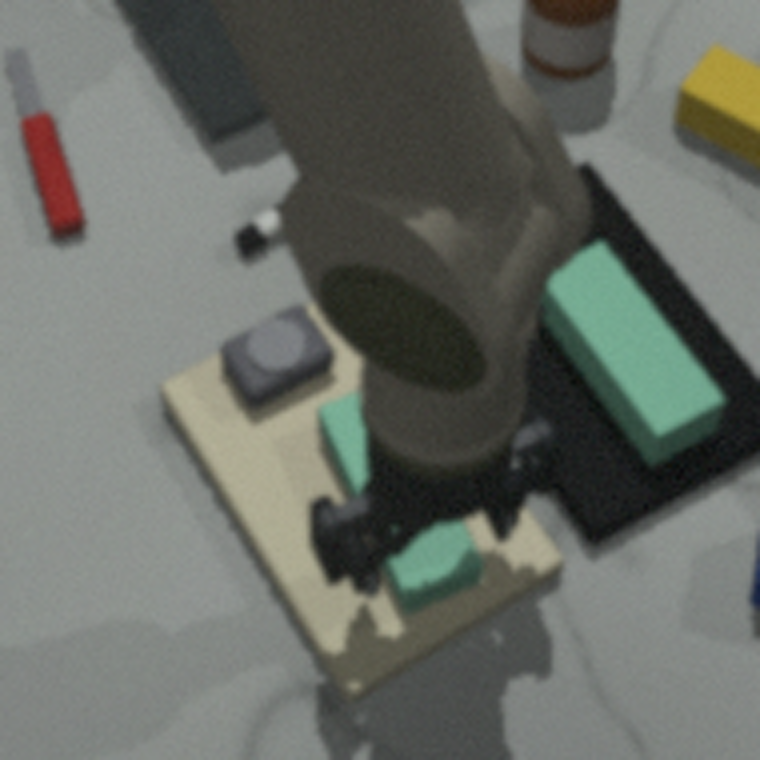

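The gripper straddles the block's front end (crop 430,560), with the tips still about level with its top. Going 2 cm lower and closing.

Request:
drive_tool(targets=[-0.4,0,0.7,0,7.5,0,0,0.7,0,7.5,0,0,0.5,0,7.5,0,0,0,0,4,0,0,0,0,4,0,0,0,0,4,0,0,0,0,4,0,0,0,0,4], squeeze=30)

```text
clock: 12.05
eef_pos: [0.46, -0.3462, -0.0047]
eef_rot: [0.0, 0.742, 0.67, 0.0]
wrist_force: [-0.3, -0.4, 2.3]
width: 0.576
finger_force: 31.7
```

```bash
python3 plan.py 4 .459 -.346 .07 -6 3 .53 -.2 .075 -3 6 .564 -.10 .07 0 4
```

```text
clk 12.05 pos [ 0.46   -0.3462 -0.0047] yaw -5.8 q [ 0.38  0.75  0.25  2.1  -0.51  0.35  0.95] F [-0.3 -0.4  2.3]
[0.0,-0.03,-2.49,0.1,4.0,0.01,-0.04,-2.49,0.0,4.0,0.0,-0.03,-2.49,0.1,4.0,2.54,0.92,-0.08,-0.5,4.0,2.54,0.94,-0.08,-0.5,4.0,2.53,0.97,-0.09,-0.5,4.0,2.52,0.99,-0.08,-0.5,4.0,2.51,1.01,-0.09,-0.5,4.0]
[2.5,1.03,-0.08,-0.5,4.0,2.54,0.72,0.12,-0.8,4.0,2.53,0.75,0.13,-0.7,4.0,2.52,0.79,0.12,-0.8,4.0,2.51,0.82,0.13,-0.7,4.0]
```

Request:
drive_tool(targets=[0,0,-2,0,4,0,0,-3,0,4,0,0,-2.5,0,4,2.5,0.9,0,-0.5,4,2.5,0.95,-0.1,-0.5,4,2.5,0.95,-0.1,-0.5,4,2.5,1,-0.1,-0.5,4,2.5,1,-0.1,-0.5,4])

```text
clock: 12.85
eef_pos: [0.5186, -0.2246, 0.0741]
eef_rot: [0.0, 0.727, 0.687, 0.0]
wrist_force: [0.4, -0.2, -1.5]
width: 0.578
finger_force: 31.4
```

Request:
drive_tool(targets=[2.5,1,0,-0.5,4,2.5,0.7,0.1,-0.8,4,2.5,0.75,0.1,-0.7,4,2.5,0.8,0.1,-0.8,4,2.5,0.8,0.1,-0.7,4,0,0,0,0,4])

```text
clock: 13.45
eef_pos: [0.5641, -0.0977, 0.0695]
eef_rot: [-0.001, 0.704, 0.71, 0.001]
wrist_force: [0.5, -0.3, -0.4]
width: 0.58
finger_force: 31.4
```

```bash
cat > blk.py <<'E'
from h import *
a,d=grab_frame('side'); W=pts('side',d); x,y,z=np.moveaxis(W,-1,0); h=cv2.cvtColor(a,cv2.COLOR_RGB2HSV)
m=(abs(x-.56)<.06)&(y>-.14)&(y<.25)&(z>.02)&(z<.15)&(h[...,0]>55)&(h[...,0]<95)&(h[...,1]>50); P=W[m]
t=P[P[:,2]>np.percentile(P[:,2],40)]
print(len(P),P.min(0).round(3),P.max(0).round(3)); A=np.c_[t[:,:2],np.ones(len(t))]; print('plane z',np.linalg.lstsq(A,t[:,2],rcond=None)[0].round(3))
P2=t; r=cv2.minAreaRect((P2[:,:2]*1000).astype(np.float32)); print(r)
for lo in np.arange(-.14,.2,.02):
    q=t[(t[:,1]>=lo)&(t[:,1]<lo+.02)]
    if len(q)>3: print(round(lo+.01,2),len(q),'x',q[:,0].min().round(3),q[:,0].max().round(3),'z',np.median(q[:,2]).round(3))
E
python3 blk.py; python3 plan.py 4 .564 -.10 .009 0 4 .564 .012 .009 0 6
python3 -c "
from h import *
a,_=grab_frame('side'); save(a,'pics/carry.png',(120,290,240,420),4)"
```

```text
492 [ 0.524 -0.113  0.02 ] [0.616 0.101 0.15 ]
plane z [-0.09  -0.034  0.173]
((556.0606079101562, -46.75218963623047), (70.14595031738281, 129.8757781982422), 2.76704740524292)
-0.11 67 x 0.524 0.594 z 0.123
-0.09 71 x 0.527 0.591 z 0.123
-0.07 8 x 0.539 0.588 z 0.122
-0.05 4 x 0.541 0.546 z 0.122
-0.03 30 x 0.537 0.562 z 0.124
-0.01 54 x 0.537 0.57 z 0.123
0.01 61 x 0.537 0.581 z 0.123
clk 13.5 pos [ 0.5635 -0.1     0.0697] yaw 0.4 q [-0.18  0.64  0.39  2.08 -0.49  0.5   0.57] F [-0.3 -2.3 -0.3]
[-0.0,0.01,1.52,0.1,4.0,-0.0,0.01,1.52,0.1,4.0,-0.0,0.02,1.52,0.1,4.0,-0.01,0.01,1.51,0.1,4.0,1.87,0.0,0.0,0.0,4.0,1.87,0.0,0.0,0.0,4.0,1.87,0.0,0.0,0.0,4.0,1.86,0.0,0.0,0.0,4.0]
[1.87,0.0,0.01,0.0,4.0,1.86,0.0,0.0,0.0,4.0]
```

View pics/carry.png

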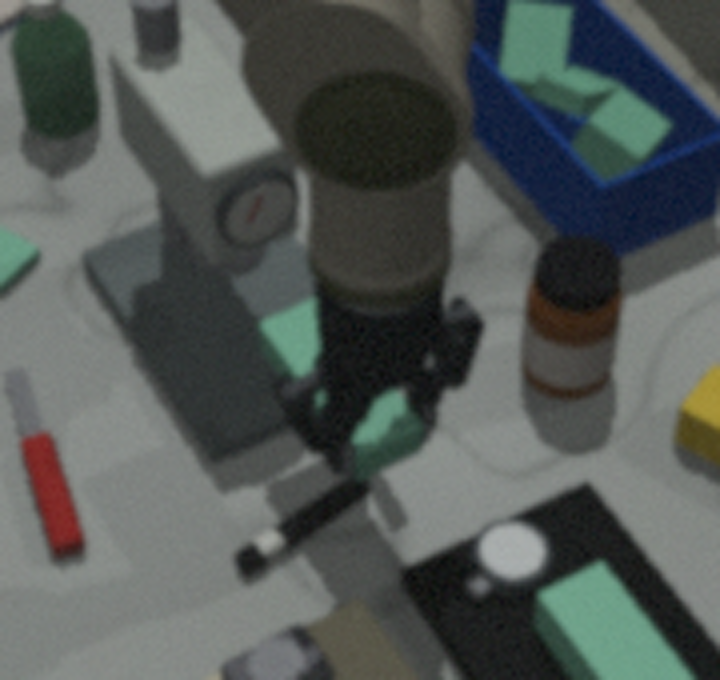

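The block hangs level in the grip (crop 385,435; top z 0.123) and is aligned with the gauge. The tool can only stand upright here, so it can't follow the block under the head. I'll set the block down short of the foot, release it, then slide it in with the back of an open finger.

Request:
drive_tool(targets=[0,0,1.6,0.2,4,0,0,1.6,0.2,4,0,0,1.6,0,4,0,0,1.5,0,4,2.5,0,0,0,4,2.5,0,0,0,4,2.5,0,0,0,4,2.5,0,0,0,4])

```text
clock: 14.35
eef_pos: [0.5632, -0.003, 0.0071]
eef_rot: [0.0, 0.709, 0.705, -0.0]
wrist_force: [1.1, 0.3, -0.5]
width: 0.58
finger_force: 31.3
```

Request:
drive_tool(targets=[0,0,0.5,0,4,0,0,0.4,0,4,0,0,0.2,0,4,0,0,0,0,4])

```text
clock: 14.75
eef_pos: [0.5631, -0.0039, -0.0043]
eef_rot: [0.0, 0.709, 0.705, -0.0]
wrist_force: [-0.4, 0.3, -0.3]
width: 0.582
finger_force: 31.3
```

```bash
python3 plan.py 4 .564 0 -.006 0 1; python3 blk.py
```

```text
clk 14.75 pos [ 0.5631 -0.0039 -0.0043] yaw -0.3 q [-0.29  0.75  0.29  2.13 -0.61  0.35  0.5 ] F [-0.4  0.3 -0.3]
[0.39,0.09,0.17,-0.3,4.0]
463 [ 0.508 -0.024  0.02 ] [0.615 0.136 0.145]
plane z [-0.533 -0.256  0.366]
((574.7904663085938, 38.277679443359375), (138.25115966796875, 104.22197723388672), 75.39563751220703)
-0.03 9 x 0.54 0.583 z 0.104
-0.01 127 x 0.508 0.615 z 0.052
0.01 62 x 0.515 0.589 z 0.05
0.03 4 x 0.54 0.579 z 0.048
0.07 12 x 0.538 0.555 z 0.049
0.09 39 x 0.537 0.565 z 0.05
0.11 24 x 0.54 0.57 z 0.049
```

Request:
drive_tool(targets=[0,0,0.15,0,4,0,0,0,0,5.5,0,0,0,0,6.5,0,0,0,0,6.5,0,0,-1.5,0,6.5,0,0,-2,0,6.5,-2,0,-2.5,0,6.5,-3.5,0,-2,0,6.5])

```text
clock: 15.6
eef_pos: [0.5635, -0.0551, 0.0753]
eef_rot: [-0.0, 0.707, 0.707, 0.0]
wrist_force: [0.3, -0.4, -0.7]
width: 0.767
finger_force: 0.0
```

Request:
drive_tool(targets=[-4,0,0,0,8.54,-1,0,0,-8.5,8.54,0,0,0,-8.5,8.54,0,0,0,-8.5,8.54,0,0,0,-8.5,8.54,0,0,0,-8.5,8.54,0,0,0,-8.5,8.54,0,0,0,-8.5,8.54])

```text
clock: 16.4
eef_pos: [0.5629, -0.1072, 0.0745]
eef_rot: [0.0, 0.262, 0.965, -0.0]
wrist_force: [-1.1, 0.5, -0.1]
width: 1.002
finger_force: 0.0
```

Request:
drive_tool(targets=[0,0,0,-8.5,8.54,0,0,0,-8.5,8.54,0,0,0,-8.5,8.54,0,0,0,-5,8.54,0,0,0,0,8.54])

```text
clock: 16.9
eef_pos: [0.5629, -0.1074, 0.0745]
eef_rot: [0.0, 0.001, 1.0, 0.0]
wrist_force: [0.3, -0.4, -0.2]
width: 1.001
finger_force: 0.0
```

```bash
python3 blk.py; python3 lev.py; python3 plan.py 8.54 .5635 -.105 .05 90 1 .5635 -.105 -.01 90 3
```

```text
813 [ 0.53  -0.075  0.02 ] [0.601 0.137 0.147]
plane z [-0.062 -0.187  0.095]
((562.8428955078125, 23.78026580810547), (50.70159149169922, 179.2593994140625), 0.19239066541194916)
-0.07 18 x 0.552 0.566 z 0.129
-0.01 61 x 0.538 0.581 z 0.049
0.01 79 x 0.54 0.587 z 0.049
0.03 73 x 0.538 0.586 z 0.049
0.05 78 x 0.537 0.588 z 0.049
0.07 68 x 0.538 0.587 z 0.049
0.09 63 x 0.537 0.587 z 0.049
0.11 46 x 0.538 0.587 z 0.049
clk 17.0 pos [ 0.5629 -0.1073  0.0745] yaw 89.6 q [ 0.11  0.6  -0.03  2.06  0.03  0.48  1.62] F [-0.2 -0.9  0.8]
[-0.06,0.23,2.45,-0.4,8.54,0.0,0.0,2.0,0.0,8.54,0.0,0.0,2.0,0.0,8.54,0.0,0.0,2.0,0.0,8.54]
  return _methods._mean(a, axis=axis, dtype=dtype,
  ret = um.true_divide(
Traceback (most recent call last):
  File "lev.py", line 4, in <module>
    c=np.median(P,0);print('red',len(P),P.min(0).round(3),P.max(0).round(3),c.round(3),'angle',np.arctan2(c[2]-.007-.175,.108-c[1]).round(3))
                                        ~~~~~^^^
ValueError: zero-size array to reduction operation minimum which has no identity
```

The block lies flat and straight on the base (x 0.5375–0.5875, front end y≈-0.017). I'll descend in front of it with the gripper turned and fully open.

Request:
drive_tool(targets=[0,1.2,2,-0.4,8.54,0,0,2.2,0,8.54,0,0,2.2,0,8.54,0,0,1.5,0,8.54,0,0,0,0,8.54])

```text
clock: 17.5
eef_pos: [0.5619, -0.0949, -0.0063]
eef_rot: [-0.002, -0.001, 1.0, 0.0]
wrist_force: [-0.4, 0.9, 0.3]
width: 0.998
finger_force: 0.0
```

```bash
python3 plan.py 8.54 .563 -.07 -.008 90 1
python3 - <<'E'
from h import *
a,d=grab_frame('side'); W=pts('side',d); p=telemetry.sense()['eef_pos'];x,y,z=np.moveaxis(W,-1,0); h=cv2.cvtColor(a,cv2.COLOR_RGB2HSV)
for lo in np.arange(.022,.14,.01):
    P=W[(abs(x-p[0])<.05)&(abs(y-p[1])<.09)&(z>=lo)&(z<lo+.01)&(h[...,1]<60)]
    if len(P)>2: print(round(lo,3),len(P),'y',(P[:,1].min()-p[1]).round(3),(P[:,1].max()-p[1]).round(3))
save(a,'pics/push.png',(120,290,240,420),4)
E
```

```text
clk 17.5 pos [ 0.5619 -0.0949 -0.0063] yaw 90.1 q [ 0.08  0.73 -0.02  2.1   0.04  0.32  1.6 ] F [-0.4  0.9  0.3]
[-0.11,2.49,0.17,0.1,8.54]
0.022 76 y -0.09 0.088
0.032 101 y -0.09 0.047
0.042 32 y -0.056 0.049
0.052 18 y -0.055 0.047
0.062 9 y -0.052 0.05
0.072 18 y -0.073 -0.041
0.082 51 y -0.075 -0.029
0.092 50 y -0.074 0.067
0.102 47 y -0.073 -0.013
0.112 58 y -0.07 0.063
0.122 75 y -0.07 -0.011
0.132 72 y -0.071 0.061
```

View pics/push.png

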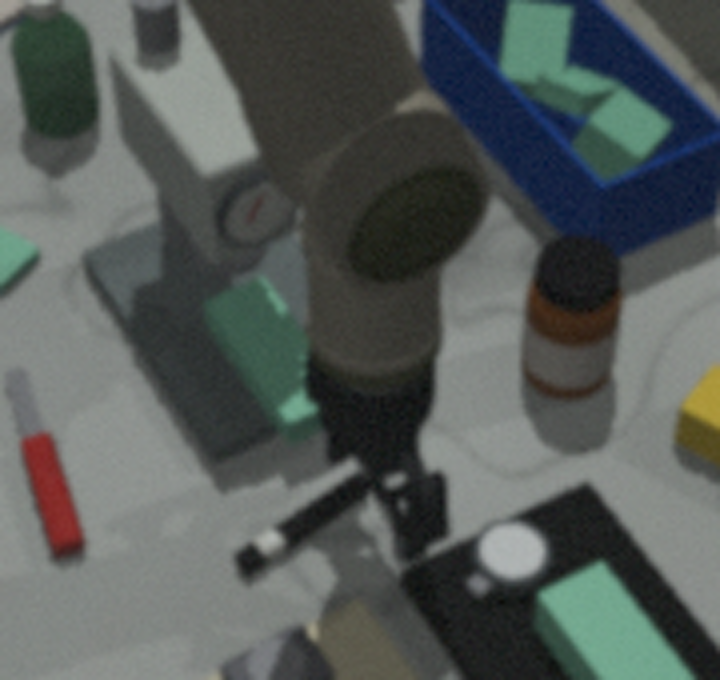

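The open finger stands at the block's front end (crop 300,415). The knuckles bulge to ±74 mm, so I need their height profile before going near the head.

Run:
```python
from h import *
a,d=grab_frame('side'); W=pts('side',d); p=telemetry.sense()['eef_pos'];x,y,z=np.moveaxis(W,-1,0); h=cv2.cvtColor(a,cv2.COLOR_RGB2HSV)
for lo in np.arange(.06,.26,.008):
    P=W[(abs(x-p[0])<.06)&(y<p[1])&(y>p[1]-.1)&(z>=lo)&(z<lo+.008)&(h[...,1]<90)]
    if len(P)>2: print(round(lo,3),len(P),'y',(np.percentile(P[:,1],[0,5])-p[1]).round(3),'x',(P[P[:,1]<p[1]-.055][:,0]-p[0]).round(3)[[0,-1]] if (P[:,1]<p[1]-.055).sum() else '')
W2=W[(abs(x-.56)<.08)&(abs(y-.06)<.012)&(z>.1)&(z<.22)]; print('dial y',np.percentile(W2[:,1],[2,20,50]).round(4))
```

```text
0.06 5 y [-0.053 -0.053] x 
0.068 3 y [-0.048 -0.047] x 
0.076 21 y [-0.074 -0.074] x [-0.01  -0.009]
0.084 47 y [-0.075 -0.073] x [ 0.007 -0.012]
0.092 40 y [-0.074 -0.071] x [ 0.007 -0.012]
0.1 32 y [-0.072 -0.071] x [-0.011 -0.008]
0.108 47 y [-0.071 -0.071] x [ 0.012 -0.011]
0.116 45 y [-0.07  -0.068] x [ 0.008 -0.01 ]
0.124 54 y [-0.071 -0.07 ] x [ 0.01  -0.011]
0.132 88 y [-0.069 -0.067] x [ 0.01  -0.006]
0.14 16 y [-0.039 -0.039] x 
0.148 41 y [-0.039 -0.037] x 
0.156 58 y [-0.037 -0.036] x 
0.164 56 y [-0.038 -0.037] x 
0.172 57 y [-0.039 -0.037] x 
0.18 60 y [-0.04  -0.038] x 
0.188 106 y [-0.038 -0.036] x 
0.196 6 y [-0.031 -0.03 ] x 
0.204 30 y [-0.041 -0.04 ] x 
0.212 80 y [-0.042 -0.04 ] x 
0.22 71 y [-0.042 -0.04 ] x 
0.228 89 y [-0.04  -0.039] x 
0.236 68 y [-0.039 -0.039] x 
0.244 71 y [-0.041 -0.039] x 
0.252 67 y [-0.039 -0.038] x 
dial y [0.0579 0.0608 0.0632]
```

The knuckles' top is at z≈0.139, below the dial and nearly under the head, so the push fits. I'll go 5 mm lower and push forward.

Request:
drive_tool(targets=[0,0.5,0.5,0,8.54,0,1,0,0,8.54,0,1,0,0,8.54,0,1,0,0,8.54,0,1,0,0,8.54,0,1,0,0,8.54,0,0.8,0,0,8.54,0,0,0,0,8.54])

```text
clock: 18.4
eef_pos: [0.5629, -0.0303, -0.0095]
eef_rot: [0.0, -0.003, 1.0, 0.0]
wrist_force: [-0.4, 0.5, -0.4]
width: 0.999
finger_force: 0.0
```

```bash
python3 plan.py 8.54 .563 -.006 -.011 90 4; python3 blk.py
```

```text
clk 18.4 pos [ 0.5629 -0.0303 -0.0095] yaw 90.3 q [-0.04  0.73 -0.    2.11  0.01  0.29  1.52] F [-0.4  0.5 -0.4]
[-0.01,0.61,0.04,0.1,8.54,-0.0,0.61,0.04,0.1,8.54,-0.01,0.61,0.04,0.1,8.54,0.0,0.6,0.03,0.0,8.54]
479 [ 0.526 -0.102  0.02 ] [0.584 0.164 0.15 ]
plane z [-0.074 -0.284  0.119]
((554.1279907226562, 27.555999755859375), (259.5582275390625, 49.9569206237793), 86.7728500366211)
-0.07 8 x 0.542 0.572 z 0.144
0.03 39 x 0.539 0.557 z 0.049
0.05 32 x 0.538 0.559 z 0.049
0.07 36 x 0.539 0.566 z 0.049
0.09 51 x 0.539 0.576 z 0.049
0.11 65 x 0.535 0.581 z 0.049
0.13 28 x 0.538 0.584 z 0.05
0.15 17 x 0.538 0.55 z 0.048
```

Request:
drive_tool(targets=[0,0.7,0,0,8.54,0,0.7,0,0,8.54,0,0.5,0,0,8.54,0,0.4,0,0,8.54,0,0.1,0,0,8.54,0,0,0,0,8.54])

```text
clock: 19.05
eef_pos: [0.5627, -0.008, -0.0095]
eef_rot: [0.0, -0.002, 1.0, 0.0]
wrist_force: [-1.1, -0.2, -0.0]
width: 0.995
finger_force: 0.0
```

Request:
drive_tool(targets=[0,-1,0,0,8.54,0,-3,0,0,8.54,0,-4,-1,0,8.54,0,-3,-4,0,8.54,0,-2,-4,0,8.54,0,0,-4,0,8.54,-5,0,-4,0,8.54,-5,0,-4,0,8.54])

```text
clock: 19.85
eef_pos: [0.641, -0.1402, 0.1855]
eef_rot: [0.0, -0.0, 1.0, -0.0]
wrist_force: [0.9, 0.0, -0.1]
width: 1.001
finger_force: 0.0
```

```bash
python3 plan.py 4.5 .631 .002 .25 0 11; python3 blk.py;python3 lev.py
python3 - <<'E'
from h import *
a,_=grab_frame('side'); b,_=grab_frame('top'); A=cv2.resize(a[120:230,245:365],(436,400),interpolation=2); B=cv2.resize(b[150:260,220:320],(364,400),interpolation=2)
save(np.hstack([A,B]),'pics/placed.png')
E
```

```text
clk 19.85 pos [ 0.641  -0.1402  0.1855] yaw 90.0 q [ 0.16  0.54 -0.04  1.79  0.03  0.82  1.67] F [ 0.9  0.  -0.1]
[0.09,1.29,-0.59,8.2,4.5,0.27,1.27,-0.59,8.2,4.5,0.45,1.21,-0.59,8.2,4.5,0.62,1.14,-0.59,8.2,4.5,0.78,1.04,-0.59,8.2,4.5,0.92,0.92,-0.58,8.2,4.5,1.04,0.78,-0.59,8.2,4.5,1.14,0.62,-0.58,8.2,4.5]
[1.21,0.45,-0.59,8.1,4.5,1.26,0.27,-0.58,8.2,4.5,1.29,0.1,-0.59,8.1,4.5]
601 [0.536 0.046 0.02 ] [0.6   0.193 0.092]
plane z [-0.05   0.004  0.078]
((562.0630493164062, 113.01976776123047), (50.97046661376953, 129.9158172607422), 0.15321357548236847)
0.05 48 x 0.537 0.586 z 0.048
0.07 75 x 0.537 0.587 z 0.049
0.09 71 x 0.54 0.586 z 0.049
0.11 82 x 0.537 0.588 z 0.049
0.13 35 x 0.538 0.584 z 0.049
0.15 23 x 0.537 0.55 z 0.049
0.17 26 x 0.537 0.555 z 0.049
red 63 [ 0.623 -0.006  0.216] [0.637 0.046 0.242] [0.629 0.013 0.232] angle 0.485
```

View pics/placed.png

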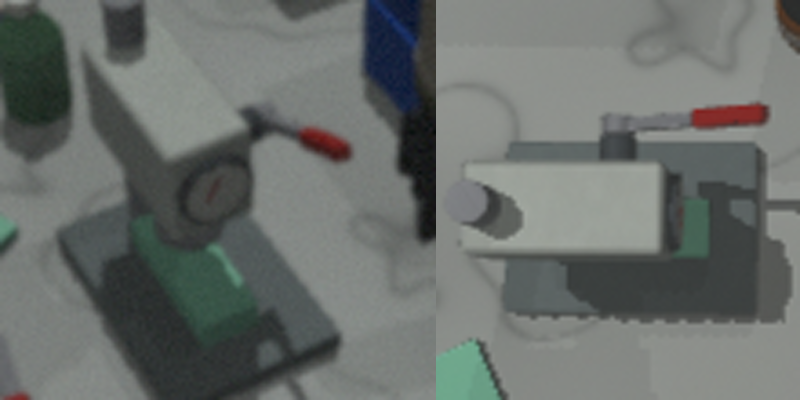

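The side view (left) shows the block flat under the raised foot (pixel 190,280), and the lever is up. It sits perhaps 5 mm short, so I'll check the base plate's own outline for the gauge centre.

Run:
```python
from h import *
for n in('top','side'):
    a,d=grab_frame(n); W=pts(n,d); x,y,z=np.moveaxis(W,-1,0)
    m=(abs(x-.564)<.1)&(y>-.04)&(y<.26)&(abs(z-.02)<.004); P=W[m]
    print(n,len(P),'y ends',np.percentile(P[:,1],[0.3,1,99,99.7]).round(4),'x ends',np.percentile(P[:,0],[.5,1,99,99.5]).round(4))
    m=(abs(x-.564)<.04)&(y>.03)&(y<.26)&(abs(z-.215)<.006); P=W[m]; print(' head y',np.percentile(P[:,1],[.3,1,99,99.7]).round(4),'x',np.percentile(P[:,0],[1,99]).round(4))
    h=cv2.cvtColor(a,cv2.COLOR_RGB2HSV); m=(abs(x-.562)<.04)&(y>.0)&(y<.1)&(z>.043)&(z<.054)&(h[...,1]>50); P=W[m]; print(' block front',np.percentile(P[:,1],[.5,1,3]).round(4))
```

```text
top 1532 y ends [0.0087 0.0094 0.2236 0.225 ] x ends [0.4899 0.4904 0.6383 0.6386]
 head y [0.0684 0.0692 0.2124 0.2146] x [0.53   0.5978]
 block front [0.0485 0.0485 0.0488]
side 1712 y ends [0.0078 0.0089 0.2252 0.2273] x ends [0.4892 0.4897 0.6374 0.6389]
 head y [0.0675 0.0689 0.2123 0.2157] x [0.5298 0.5971]
 block front [0.0478 0.0483 0.049 ]
```

The block sits within about 4–5 mm of the foot axis, flat and parallel, which is good enough. Back to the lever.

Request:
drive_tool(targets=[0.1,1.3,-0.7,8.2,4.5,0.3,1.3,-0.7,8.2,4.5,0.45,1.2,-0.7,8.2,4.5,0.6,1.15,-0.7,8.2,4.5,0.8,1.05,-0.7,8.2,4.5,0.9,0.9,-0.7,8.2,4.5,1.05,0.8,-0.7,8.2,4.5,1.15,0.6,-0.7,8.2,4.5])

```text
clock: 20.95
eef_pos: [0.6316, -0.0341, 0.238]
eef_rot: [-0.001, 0.543, 0.84, -0.001]
wrist_force: [0.6, 0.9, 0.2]
width: 0.527
finger_force: 0.0
```

```bash
python3 plan.py 4.5 .631 .016 .25 0 4 .631 .016 .185 0 4
```

```text
clk 20.95 pos [ 0.6316 -0.0341  0.238 ] yaw 24.2 q [-0.23  0.47  0.29  1.8  -0.16  0.9   0.55] F [0.6 0.9 0.2]
[1.15,0.5,-0.3,6.1,4.5,1.19,0.37,-0.3,6.0,4.5,1.23,0.25,-0.3,6.1,4.5,1.25,0.12,-0.31,6.0,4.5,-0.0,0.0,1.63,0.0,4.5,-0.0,0.0,1.62,0.0,4.5,-0.0,0.01,1.63,0.0,4.5,-0.0,0.0,1.62,0.0,4.5]
```

Request:
drive_tool(targets=[1.15,0.5,-0.6,6.1,4.5,1.2,0.35,-0.6,6,4.5,1.2,0.25,0,6.1,4.5,1.25,0.1,0,6,4.5,0,0,1.6,0,4.5,0,0,1.6,0,4.5,0,0,1.7,0,4.5,0,0,1.6,0,4.5])

```text
clock: 21.75
eef_pos: [0.6302, 0.0151, 0.1841]
eef_rot: [-0.001, 0.705, 0.709, -0.001]
wrist_force: [-0.4, -0.2, -0.1]
width: 0.531
finger_force: 0.0
```

Request:
drive_tool(targets=[0,0,0,0,4.5,0,0,0,0,0.5,0,0,0,0,0.5,0,0,0,0,0.5,0,0,0,0,0.5,0,0,0,0,0.5], squeeze=25)

```text
clock: 22.35
eef_pos: [0.6318, 0.0154, 0.1865]
eef_rot: [0.0, 0.705, 0.709, -0.0]
wrist_force: [-2.1, -2.6, 3.0]
width: 0.156
finger_force: 29.6
```

Request:
drive_tool(targets=[-0.45,0,0.95,0,0.5,-0.35,0,1.0,0,0.5,-0.25,0,1.0,0,0.5,-0.15,0,1.0,0,0.5,-0.05,0,0.5,0,0.5,0,0,0,0,0.5])

```text
clock: 22.95
eef_pos: [0.6319, 0.0025, 0.141]
eef_rot: [0.0, 0.705, 0.709, -0.0]
wrist_force: [-2.1, -3.7, 0.1]
width: 0.159
finger_force: 29.2
```

```bash
cat > foot.py <<'E'
from h import *
s=telemetry.sense(); print(s['clock'],s['eef_pos'].round(4),s['wrist_force'].round(1))
a,d=grab_frame('side'); W=pts('side',d); x,y,z=np.moveaxis(W,-1,0); h=cv2.cvtColor(a,cv2.COLOR_RGB2HSV)
m=(abs(x-.564)<.03)&(y>.085)&(y<.13)&(z>.054)&(z<.12)&(h[...,1]<45); P=W[m]; 
print(len(P),np.percentile(P[:,2],[2,10,30,50,80]).round(4), np.histogram(P[:,2],np.arange(.054,.124,.005))[0])
E
python3 foot.py; python3 lev.py 2>/dev/null
```

```text
22.95 [0.6319 0.0025 0.141 ] [-2.1 -3.7  0.1]
162 [0.0585 0.0605 0.0624 0.0637 0.0658] [ 5 86 60  9  2  0  0  0  0  0  0  0  0  0]
red 41 [ 0.625 -0.02   0.184] [0.64  0.009 0.21 ] [ 0.633 -0.01   0.188] angle 0.055
```

Request:
drive_tool(targets=[0,0,0.2,0,0.5,0,0,0.2,0,0.5,0,0,0.2,0,0.5,0,0,0.1,0,0.5,0,0,0,0,0.5])

```text
clock: 23.55
eef_pos: [0.632, 0.0025, 0.1349]
eef_rot: [0.0, 0.705, 0.709, -0.0]
wrist_force: [-2.4, -5.2, 2.4]
width: 0.159
finger_force: 29.6
```

Request:
drive_tool(targets=[0,0,0.1,0,0.5,0,0,0.1,0,0.5,0,0,0,0,0.5])

```text
clock: 23.85
eef_pos: [0.632, 0.0026, 0.133]
eef_rot: [0.0, 0.705, 0.709, -0.0]
wrist_force: [-2.7, -4.8, 2.4]
width: 0.155
finger_force: 29.8
```

```bash
python3 foot.py; python3 lev.py 2>/dev/null
```

```text
23.85 [0.632  0.0026 0.133 ] [-2.7 -4.8  2.4]
164 [0.0548 0.0558 0.0576 0.0589 0.0608] [84 66  4  9  1  0  0  0  0  0  0  0  0  0]
red 41 [ 0.625 -0.022  0.175] [0.641 0.014 0.202] [ 0.633 -0.009  0.18 ] angle -0.019
```

Request:
drive_tool(targets=[0,0,0.1,0,0.5,0,0,0,0,0.5])

```text
clock: 24.15
eef_pos: [0.632, 0.0027, 0.132]
eef_rot: [0.0, 0.705, 0.709, -0.0]
wrist_force: [-3.0, -4.7, 2.1]
width: 0.161
finger_force: 29.8
```

Request:
drive_tool(targets=[0,0,0.1,0,0.5,0,0,0,0,0.5])

```text
clock: 24.35
eef_pos: [0.632, 0.0027, 0.131]
eef_rot: [0.0, 0.705, 0.709, -0.0]
wrist_force: [-2.9, -6.0, 2.7]
width: 0.155
finger_force: 29.9
```

Request:
drive_tool(targets=[0,0,0.1,0,0.5,0,0,0,0,0.5])

```text
clock: 24.55
eef_pos: [0.632, 0.0027, 0.13]
eef_rot: [0.0, 0.705, 0.709, -0.0]
wrist_force: [-2.2, -5.2, 2.3]
width: 0.156
finger_force: 29.9
```

Request:
drive_tool(targets=[0,0,0.1,0,0.5,0,0,0,0,0.5])

```text
clock: 24.75
eef_pos: [0.632, 0.0028, 0.129]
eef_rot: [0.0, 0.705, 0.709, -0.0]
wrist_force: [-2.8, -4.7, 2.6]
width: 0.16
finger_force: 30.0
```

Request:
drive_tool(targets=[0,0,0.1,0,0.5,0,0,0,0,0.5])

```text
clock: 24.95
eef_pos: [0.6321, 0.0028, 0.1286]
eef_rot: [0.0, 0.705, 0.709, 0.0]
wrist_force: [-4.0, -4.6, 9.5]
width: 0.16
finger_force: 30.8
```

Contact: the force rose from 2.5 to 9.5 N and the tool stopped. I'll release and withdraw.

Request:
drive_tool(targets=[0,0,0,0,3.5,0,0,0,0,4.5,0,0,0,0,4.5,0,0,-2,0,4.5,0,0,-3,0,4.5,-3,0,-4,0,4.5,-5,0,-2,0,4.5,-5,0,0,0,4.5])

```text
clock: 25.75
eef_pos: [0.6351, -0.1232, 0.2395]
eef_rot: [0.002, 0.704, 0.711, 0.002]
wrist_force: [0.7, -0.5, -0.4]
width: 0.528
finger_force: 0.0
```

```bash
python3 foot.py; python3 lev.py; python3 blk.py | head -3; python3 -c "
from h import *
a,_=grab_frame('side'); save(a,'pics/final.png',(100,380,180,480),2.5)"
```

```text
25.75 [ 0.6351 -0.1232  0.2395] [ 0.7 -0.5 -0.4]
146 [0.0543 0.0551 0.0562 0.0573 0.0598] [105  25   7   5   3   1   0   0   0   0   0   0   0   0]
red 83 [ 0.625 -0.02   0.171] [0.638 0.037 0.181] [0.63  0.007 0.177] angle -0.05
472 [0.53  0.045 0.02 ] [0.6   0.191 0.133]
plane z [-0.053 -0.009  0.079]
((559.717041015625, 113.7816162109375), (131.69752502441406, 58.18236541748047), 87.4906005859375)
```

View pics/final.png

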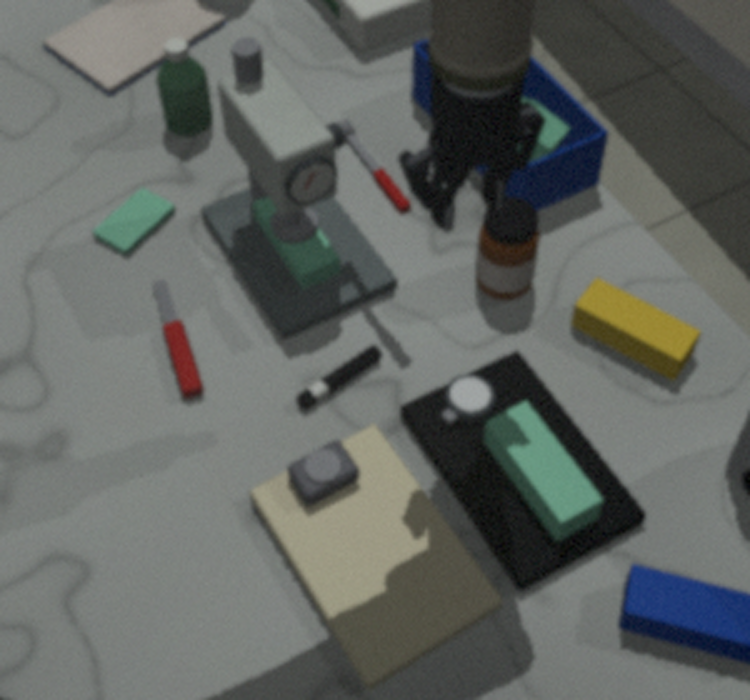

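The foot rests on the block (pixel 297,230), and the lever is at -0.05 rad, as expected for 28 mm. Everything else is undisturbed and the arm is clear.

```bash
python3 -c "
from bench import workorder
print(workorder.job_done())"
```

```text
the job is handed in; nothing more can be done
None
```

The mint block from the cream board (the thin, 28 mm one) lies flat under the gauge foot, about 4–5 mm short of centre front to back and 2 mm to one side. I slid it the last ~65 mm after releasing it because the tool could not tilt. The lever is lowered until the foot rests on the block, nothing else looks disturbed, and the job is handed in at about 26 s.

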